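Slide the stone lid of the date box open past its spring catch

TASK

Open the date box: with a fingertip press the brass spring catch down through the window of the stone lid and, while it stays down, push the heavy lid over the empty end of the box until it meets the end wall, so that the dates lie open. Do not lift or tilt the lid out of its box, and leave everything else on the table where it stands. Finish with the hand clear.

Things in the scene. Friction and masses are not known exactly. Their poses are not given: they have to be found in the camera images.
- date_box: Walnut box fixed to the table, 160 (x) by 320 (y) by 75 mm, walls 10 mm; origin: centre of underside, z up. Ledges inside both long walls, 58 mm above the table, carry the lid; the 110 mm between them is hollow, nothing above 28 mm from the catch to the +y end wall. Dates at the -y end. The lid slides along box y: closed at the -y end wall, open at the +y one.
- stone_lid: Loose stone lid on the ledges, 2 mm play at each side, 0.6-0.9 kg, 136 (x) by 200 (y) by 10 mm; origin: centre of underside, axes as the box's. In the box frame its origin is at y = -48 mm closed, +50 mm fully open. Takes 3 to 12 N to slide. Its through window, 48 (x) by 60 (y) mm, spans y = 10 to 70 mm from the origin.
- lid_window (a point): Centre of the lid's window at the lid's top face (68 mm above the table); moves with the lid.
- lid_pull (a point): Top centre of the brass pull, a rib 50 (x) by 10 (y) mm, 18 mm high on the lid (top 86 mm above the table); its -y face is flush with the window's +y edge. The lid can be pushed at this face or at the window's edge.
- catch_top (a point): Centre of the top of the brass spring catch, a block 40 (x) by 54 (y) mm standing in the lid's window, top 70 mm above the table when up (2 mm proud of the lid). It moves only up and down, and blocks the lid while up. Once the lid has slid some 5 mm with it down, the lid's underside covers its -y end and keeps it down.
- catch (a joint): How far the catch is pressed down, m: 0 up, 0.018 lower stop. Beyond 0.012 its top is below the lid and the lid can pass. Spring: about 1 N at the start, 3.5 N at the stop.
- cardamom_pot: Bystander: steel pot 72 mm wide, 90 high, on the round silver tray; origin at its foot.
- coffee_flask: Bystander: brass coffee flask 96 mm wide, 192 high, on the tray; origin at its foot.
- cup_holder: Bystander: black plastic holder 76 by 150 by 28 mm with two glasses; origin at its foot.
- glass_0: Bystander: glass 58 mm wide, 75 high, in the holder; origin at its foot.
- glass_1: Bystander: the other glass, the same.
- stone_bowl: Bystander: blue bowl 90 mm wide, 40 high, beyond the box; origin at its foot.
- remote: Bystander: black remote control 45 by 150 by 16 mm; origin at its underside.
- coasters: Bystander: stack of round coasters 92 mm wide, 20 high; origin at its underside.
Not all that is in view belongs to the job. What is shaped like the stone_lid but purple is not meant.

How it is judged:
On the way, in this order (a step that is already met when the one before it is completed fails the run):
1. the catch is pressed down by the fingers while the lid is still closed (value of joint catch above 0.0115 m and contact force between the fingers and catch above 0.5 N and y of stone_lid in the frame of date_box below -0.04 m), for 0.1 s.
2. the lid has been slid past the catch, over its end, with the catch down (y of stone_lid in the frame of date_box above -0.032 m and value of joint catch above 0.009 m and z of stone_lid in the frame of date_box below 0.064 m), for 0.05 s.
At the end, for the whole second after the job is handed in: The lid lies flat on the ledges, at rest, slid open to within about 9 mm of the +y end wall (origin beyond y = +41 mm in the box frame), with the catch held down beneath it (y of stone_lid in the frame of date_box above 0.041 m and z of stone_lid in the frame of date_box between 0.054 and 0.062 m and angle between stone_lid's own z axis and vertical below 0.04 rad and linear speed of stone_lid below 0.01 m/s and value of joint catch above 0.009 m); the robot touches nothing.
It fails at once if the lid is lifted or tilted out of its seat (z of stone_lid in the frame of date_box above 0.068 m or angle between stone_lid's own z axis and vertical above 0.12 rad).
It fails at once if something else on the table is moved more than 20 mm, lifted or tipped (distance of any of cardamom_pot, cup_holder, glass_0, glass_1, stone_bowl, remote, coasters, coffee_flask from where it was at the start of the episode above 0.02 m or angle between any of cardamom_pot, cup_holder, glass_0, glass_1, stone_bowl, remote, coasters, coffee_flask's own z axis and vertical above 0.35 rad).
It also fails if it takes over 38 s, if anything falls off the work surface, if the arm or the gripper's body presses on something with over 40 N, if the wrist force passes 120 N, or if a joint passes its speed limit or range.

ROBOT

A 7-joint arm with a two-finger parallel gripper is mounted at the origin on the work surface. World frame = base frame: x ahead of the robot, y to its left, z up, the work surface at z = 0. Lengths are in m, angles in rad, forces in N, time in s.
With the tool pointing down it reaches from about 0.4 to 0.85 m from the base axis. Payload 4.5 kg.
Tool frame: the origin (TCP) lies between the finger pads; the fingertips stand 19 mm ahead of it and the grasp point (between the pads) is the TCP (r.tips_ahead is the distance from the TCP to the fingertips, in m); z points along the fingers, y is the line along which they close (so a half turn about z gives the same grasp; the last joint's range is limited). The gripper opens to 88 mm and grips with 3 to 60 N. Pads are 18 mm wide; open, the fingers measure 123 mm over their backs; the gripper's body (75 mm by 187 mm) begins 45 mm behind the grasp point.
Start: joints at [-1.181, 0.689, -0.195, 1.565, 0.157, 0.902, -0.215], TCP at [0.218, 0.586, 0.258] pointing down, gripper open.
Joint ranges: [-3.01, 3.01], [-0.46, 2.08], [-1.47, 1.51], [0.13, 2.56], [-1, 4.14], [0.04, 2.09], [-2.66, 2.66]. Speed limits (rad/s): [2.57, 2.57, 3.14, 3.14, 3.14, 3.14, 3.14].

INTERFACE

Orientations are given as a unit quaternion [x, y, z, w].
In Python, from plant import r, cams, models gives the robot as it stands. The module is installed in compiled form; this text tells all that it offers.
- The arm moves only by the tool jog_arm, never from a script. Its arguments are lists of equal length, an entry for each row: "turn": the turn, a rotation vector about the tool's x, y, z in rad, a list of three; "translation": the shift along the tool's x, y, z in m, a list of three; "grip": the closure, from 0 (fully open) to 1 (shut). In form: {"turn": [[ax, ay, az], ...], "translation": [[tx, ty, tz], ...], "grip": [grip, ...]}. A call has 1 to 20 rows; each row is the pose to reach, as a shift and turn from the pose commanded when the call began, along the tool's axes at that moment; what a row does not reach only later rows make up. A row lasts 1/8 s, in which the tool goes at most 62.5 mm and 10.7 degrees, less where a joint would pass 70% of its speed; a pose out of reach is approached as far as the arm can. A call with a gripper value outside its range is refused whole. The fingers move at their own pace and stop on an object; "force" is the grip in N (left out, the last holds). Time passes only in rows, so rows that repeat a pose let the fingers close. It gives the time, the measured TCP pose, the force, the opening and the grip force at its end, in the units of the state.
- r.get_state(): the state, without advancing time (a new reading comes with each control period).
- cams.snapshot(name): name is "scene" or "top"; returns the picture (420x560x3 uint8, red, green, blue); there is no depth.
- cams.camera_params(name): a dict with "fx", "fy", "cx", "cy" (pixels), "k1" (the pictures are not rectified: a ray, as slopes to the right and down, at radius r is drawn at 1 + k1 r^2 times it, then the intrinsics apply), "eye" and "orientation" of the camera in the world. Camera axes: x right, y up, looking along -z (the intrinsics and any distortion apply to the point x, -y, -z); pixel columns grow to the right and rows downward; lengths in m; the calibration is good to about 2 mm. A picture is of the moment at which its call begins. camera_params takes no time and is no camera call.
- r.finish_job(): hands the job in; it is judged then, once.
Trained networks look in the newest picture that a camera, given by its name, has taken for a name from the list of things; names that differ only in an ending like _2 or _b are one class to them, and where a whole thing is asked for, a point or a joint stands for the part that bears it (a point fixed in the world has none). Each returns a list of dicts, best first, with "p" (0 to 1); they miss things now and then, are a little off and sometimes report something else, mostly with a low value. They report only what shows in the picture. A call takes as long as a camera call. They do not tell look-alikes from the thing itself.
- models.find_in(camera, name): "position" ([x, y, z] in m, in world coordinates, good to about 4 mm: the middle of the surface that is visible of it).
- models.masks_of(camera, name): "pixels" (420x560 bool, what is visible of it).
- models.place_of(camera, name): "position" ([x, y, z] in m, in world coordinates, good to about 4 mm: a listed point, or the origin of a listed thing).
The state is a dict: "clock": time; "q": joint angles; "qd": joint speeds; "joint_torque": joint torques, N m; "tool_pos": TCP position; "eef_rot": TCP orientation; "contact_force": force on the tool from outside, world axes, zero at the start; "moment": the same for the moment, N m; "opening": opening from 0.0 (shut) to 1.0 (fully open); "finger_force": force on a finger pad.
Only numpy, scipy, OpenCV 4.12 (cv2) and the standard library are available. Lean on these libraries where they do the work, as an engineer would, in place of code of your own. Each camera call takes 0.05 s, during which the arm holds its last target. There are 200 camera calls.

## Working session

There is one attempt and no reset: what is moved stays moved. The work goes in short steps, Python scripts to look and compute and a tool call to move; the robot and the scene stay as the last step left them, time stands still between calls to the robot, and variables do not carry over. Pictures are saved under pics/ and viewed, at most 10 in all, crops included, and the job is handed in when it is done.

Besides the shell and the picture viewer there is one more tool, called after "Request:" as name(argument=value, ...), one argument or row to a line, values as JSON. jog_arm: Moves the arm, as the interface text tells. Its arguments: {"type":"object","properties":{"turn":{"type":"array"},"translation":{"type":"array"},"grip":{"type":"array"},"force":{"type":"number"}},"required":["turn","translation","grip"]}

```bash
mkdir -p pics; python3 - <<'E'
from plant import r,cams,models
import cv2,numpy as np
for c in ("scene","top"):
    im=cams.snapshot(c); cv2.imwrite(f"pics/{c}0.png",im[:,:,::-1])
    p=cams.camera_params(c); print(c,{k:np.round(v,4).tolist() for k,v in p.items()})
    for n in ("date_box","stone_lid","lid_window","lid_pull","catch_top","coffee_flask","cardamom_pot","cup_holder","stone_bowl","remote","coasters"):
        print(n,[(np.round(d["position"],3).tolist(),round(d["p"],2)) for d in models.place_of(c,n)][:3])
s=r.get_state(); print(s["clock"],s["tool_pos"],s["eef_rot"],r.tips_ahead)
E
```

```text
scene {'fx': 491.025, 'fy': 491.025, 'cx': 275.1658, 'cy': 218.1707, 'k1': -0.1488, 'eye': [1.4645, -0.3735, 0.9202], 'orientation': [0.3553, 0.2281, 0.4917, 0.7616]}
date_box [([0.62, -0.009, -0.004], 0.79)]
stone_lid [([0.332, 0.125, -0.002], 0.86), ([0.607, -0.054, 0.061], 0.78), ([0.312, -0.152, 0.004], 0.69)]
lid_window [([0.295, -0.195, 0.01], 0.9), ([0.615, -0.018, 0.07], 0.79), ([0.369, 0.115, 0.01], 0.67)]
lid_pull [([0.628, 0.016, 0.082], 0.92), ([0.285, -0.225, 0.03], 0.92), ([0.4, 0.11, 0.028], 0.86)]
catch_top [([0.62, -0.017, 0.068], 0.67)]
coffee_flask [([0.53, 0.497, 0.007], 0.93), ([0.623, -0.008, -0.001], 0.19)]
cardamom_pot [([0.684, 0.402, 0.008], 0.95)]
cup_holder [([0.496, -0.452, 0.001], 0.94)]
stone_bowl [([0.531, 0.498, 0.008], 0.57)]
remote [([0.351, -0.406, 0.002], 0.72)]
coasters [([0.686, -0.37, -0.002], 0.59)]
top {'fx': 470.7101, 'fy': 470.7101, 'cx': 274.0618, 'cy': 214.2906, 'k1': 0.0106, 'eye': [0.2887, 0.0446, 1.3079], 'orientation': [-0.0615, 0.0734, 0.7053, -0.7025]}
date_box [([0.619, -0.007, 0.001], 0.95)]
stone_lid [([0.613, -0.056, 0.059], 0.9), ([0.33, 0.124, -0.002], 0.78), ([0.311, -0.154, 0.004], 0.62)]
lid_window [([0.298, -0.193, 0.011], 0.92), ([0.617, -0.02, 0.071], 0.91), ([0.371, 0.114, 0.005], 0.68)]
lid_pull [([0.626, 0.017, 0.087], 0.94), ([0.285, -0.226, 0.023], 0.83)]
catch_top [([0.619, -0.018, 0.069], 0.82), ([0.496, -0.416, 0.006], 0.24)]
coffee_flask [([0.684, 0.404, 0.003], 0.62), ([0.533, 0.5, 0.005], 0.57)]
cardamom_pot [([0.686, 0.405, 0.003], 0.84)]
cup_holder [([0.497, -0.451, 0.0], 0.8)]
stone_bowl []
remote [([0.355, -0.407, 0.004], 0.66)]
coasters [([0.69, -0.363, 0.001], 0.57)]
1.2 [0.21771326 0.58587256 0.25772877] [1.76953117e-01 9.84219281e-01 2.58397761e-05 1.58336253e-05] 0.019
```

View pics.

View pics/scene0.png

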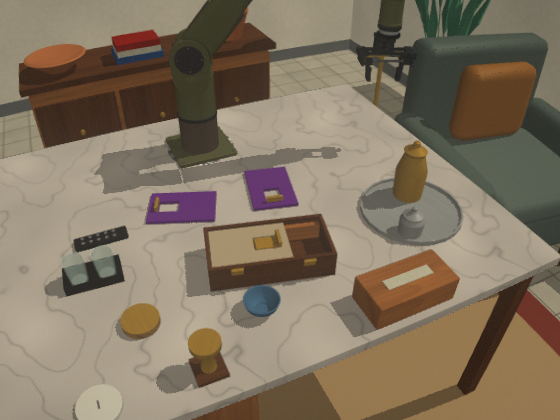

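View pics/top0.png

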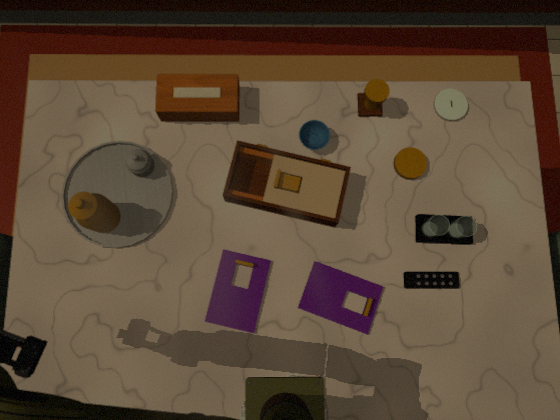

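Scene view: pale stone lid in the walnut box at (250,245). Look-alikes are purple lids at (182,207) and (270,188). Top view: the real lid is at (305,188), its catch at (289,183), and the purple ones at (340,297) and (240,290). I choose the pale lid in the box, then check it in a crop and measure its yaw.

```bash
cat > h.py <<'E'
import numpy as np
from plant import cams
from scipy.spatial.transform import Rotation as R
def unproj(c,uv,z):
    p=cams.camera_params(c); d=(np.array(uv,float)-[p["cx"],p["cy"]])/[p["fx"],p["fy"]]
    s=d.copy()
    for _ in range(20): s=d/(1+p["k1"]*(s**2).sum(-1,keepdims=True))
    v=R.from_quat(p["orientation"]).apply(np.c_[s[:,0],-s[:,1],-np.ones(len(s))])
    e=np.array(p["eye"]); return e+v*((z-e[2])/v[:,2])[:,None]
E
python3 - <<'E'
from plant import r,cams,models
import cv2,numpy as np
from h import unproj
for c,z in (("top",None),("scene",None)):
    im=cams.snapshot(c)
    for n,z in (("stone_lid",.068),("date_box",.075)):
        for d in models.masks_of(c,n)[:3]:
            m=d["pixels"]; v,u=np.nonzero(m)
            if len(u)<50: continue
            P=unproj(c,np.c_[u,v],z)[:,:2]
            (cx,cy),(w,h),a=cv2.minAreaRect((P*1000).astype(np.float32))
            print(c,n,round(d["p"],2),len(u),np.round([cx,cy,w,h,a],1), P.mean(0).round(3))
    for n in ("lid_window","lid_pull","catch_top","stone_lid","date_box"):
        print(n,[np.round(d["position"],4).tolist() for d in models.place_of(c,n)][:3])
    if c=="top": cv2.imwrite("pics/crop.png",cv2.resize(im[135:235,215:360,::-1],None,fx=5,fy=5,interpolation=cv2.INTER_CUBIC))
E
```

```text
top stone_lid 0.78 3381 [327.2 116.5 131.8 191.3  76.4] [0.322 0.118]
top stone_lid 0.66 3498 [ 310.  -148.9  194.9  133.7   69.1] [ 0.309 -0.146]
top stone_lid 0.56 3324 [608.4 -58.8 201.9 141.3  75.9] [ 0.606 -0.063]
top date_box 0.74 4087 [614.4 -11.1 320.1 178.   76.2] [0.618 0.03 ]
lid_window [[0.6176, -0.0189, 0.0711], [0.3686, 0.1159, 0.0057], [0.2973, -0.1936, 0.0079]]
lid_pull [[0.625, 0.0144, 0.0875], [0.2859, -0.2287, 0.0267], [0.4015, 0.1056, 0.0315]]
catch_top [[0.6208, -0.0185, 0.0712]]
stone_lid [[0.3324, 0.1233, -0.0006], [0.6086, -0.057, 0.0617], [0.3087, -0.1564, 0.0038]]
date_box []
scene stone_lid 0.87 1964 [ 390.3 -171.1  188.7  139.5   69. ] [ 0.394 -0.17 ]
scene stone_lid 0.63 1742 [409.5  88.9 132.1 201.9  76.9] [0.414 0.088]
scene stone_lid 0.57 2635 [606.  -57.  203.  135.7  76. ] [ 0.608 -0.061]
scene date_box 0.85 5603 [652.5 -17.1 322.  231.1  76.2] [ 0.677 -0.007]
lid_window [[0.2942, -0.1969, 0.0085], [0.3675, 0.1156, 0.0064], [0.612, -0.0147, 0.0708]]
lid_pull [[0.6277, 0.0157, 0.0852], [0.2835, -0.2232, 0.0317], [0.4932, -0.4825, 0.0069]]
catch_top [[0.6167, -0.0182, 0.0682]]
stone_lid [[0.3335, 0.1265, 0.001], [0.3126, -0.1532, 0.0041], [0.6065, -0.0548, 0.0578]]
date_box [[0.6199, -0.007, 0.0004], [0.6887, -0.3654, -0.0037]]
```

View pics/crop.png

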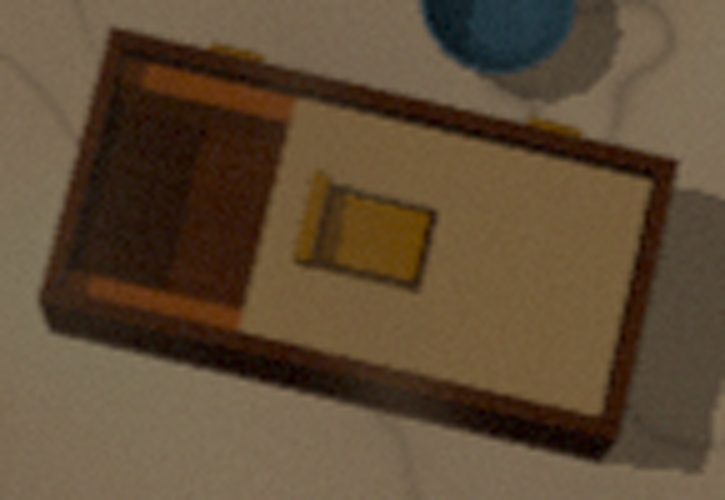

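The crop shows the pale lid seated in the walnut box. The brass catch in its window is at crop (380,235), the pull at (315,215), and the empty end is to the left. Box y axis points along (0.242, 0.970) and the window centre is near (0.617, -0.018), so I'll move above the catch with the fingers closed.

Request:
jog_arm(
  turn=[
    [0,0,-0.111],
    [0,0,-0.111],
    [0,0,-0.111],
    [0,0,-0.111],
    [0,0,-0.111],
    [0,0,-0.111],
    [0,0,-0.111],
    [0,0,-0.111],
    [0,0,-0.111],
    [0,0,-0.111],
    [0,0,-0.111],
    [0,0,-0.111],
    [0,0,-0.111],
    [0,0,-0.111],
    [0,0,-0.111],
    [0,0,-0.111],
    [0,0,-0.111],
    [0,0,-0.111],
  ],
  translation=[
    [-0.042,-0.03,0],
    [-0.083,-0.06,0],
    [-0.125,-0.09,0],
    [-0.167,-0.121,0],
    [-0.208,-0.151,0],
    [-0.25,-0.181,0],
    [-0.292,-0.211,0],
    [-0.333,-0.241,0],
    [-0.375,-0.271,0],
    [-0.417,-0.302,0],
    [-0.459,-0.332,0],
    [-0.5,-0.362,0],
    [-0.542,-0.392,0],
    [-0.584,-0.4225,0],
    [-0.584,-0.4225,0.06],
    [-0.584,-0.4225,0.11],
    [-0.584,-0.4225,0.13],
    [-0.584,-0.4225,0.13],
  ],
  grip=[1,1,1,1,1,1,1,1,1,1,1,1,1,1,1,1,1,1],
  force=50,
)

```text
clock: 4.25
tool_pos: [0.6169, -0.0136, 0.1261]
eef_rot: [0.122, 0.993, -0.0, -0.002]
contact_force: [1.1, 0.3, 0.6]
opening: 0.003
finger_force: 0.0
```

```bash
python3 - <<'E'
from plant import r,cams,models
import cv2,numpy as np
a=cams.snapshot("scene")[190:300,190:350]; b=cams.snapshot("top")[135:235,215:360]
f=lambda i:cv2.resize(i[:,:,::-1],(640,440) if i is a else (600,414),interpolation=cv2.INTER_CUBIC)
cv2.imwrite("pics/a1.png",f(a))
s=r.get_state(); print(s["tool_pos"],s["eef_rot"],s["contact_force"])
E
```

```text
[ 0.61865353 -0.01346532  0.12850014] [1.22135477e-01 9.92513177e-01 1.99043944e-04 6.92043477e-04] [ 0.56880095 -0.20499466 -0.14468191]
```

View pics/a1.png

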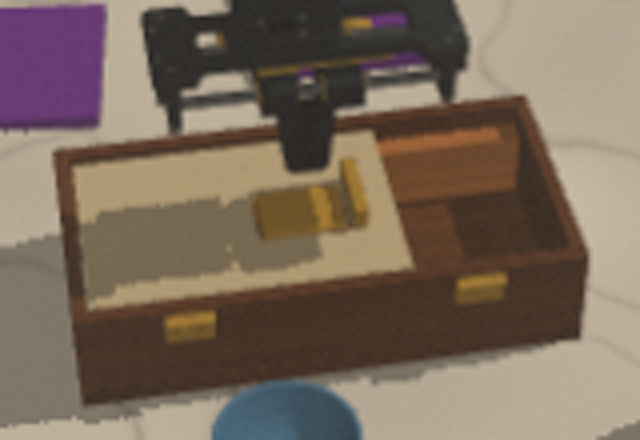

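The closed fingertip hangs over the catch at crop (307,168), with the window and pull at (350,190) visible ahead of it. Now I'll press down.

Request:
jog_arm(
  turn=[
    [0,0,0],
    [0,0,0],
    [0,0,0],
    [0,0,0],
    [0,0,0],
    [0,0,0],
    [0,0,0],
    [0,0,0],
  ],
  translation=[
    [0,0,0.02],
    [0,0,0.034],
    [0,0,0.04],
    [0,0,0.045],
    [0,0,0.05],
    [0,0,0.054],
    [0,0,0.054],
    [0,0,0.054],
  ],
  grip=[1,1,1,1,1,1,1,1],
)

```text
clock: 5.35
tool_pos: [0.618, -0.0135, 0.0739]
eef_rot: [0.122, 0.993, 0.0, 0.0]
contact_force: [-0.5, -0.5, 2.9]
opening: 0.004
finger_force: 1.5
```

The 2.9 N reading matches the spring at about 15 mm down. Now I'll slide along tool +y (box +y).

Request:
jog_arm(
  turn=[
    [0,0,0],
    [0,0,0],
    [0,0,0],
    [0,0,0],
    [0,0,0],
    [0,0,0],
    [0,0,0],
    [0,0,0],
  ],
  translation=[
    [0,0.004,0],
    [0,0.008,0],
    [0,0.012,0],
    [0,0.016,0],
    [0,0.02,0],
    [0,0.024,0],
    [0,0.028,0],
    [0,0.032,0],
  ],
  grip=[1,1,1,1,1,1,1,1],
)

```text
clock: 6.35
tool_pos: [0.6253, 0.0138, 0.0739]
eef_rot: [0.123, 0.992, -0.003, -0.0]
contact_force: [-2.1, -7.9, 6.7]
opening: 0.005
finger_force: 4.6
```

```bash
python3 - <<'E'
from plant import r,cams,models
import cv2,numpy as np
b=cams.snapshot("scene")
for n in ("stone_lid","lid_pull"): print(n,[np.round(d["position"],4).tolist() for d in models.place_of("scene",n)])
cv2.imwrite("pics/a2.png",cv2.resize(b[190:300,190:350,::-1],(640,440),interpolation=cv2.INTER_CUBIC))
s=r.get_state(); print(s["tool_pos"],s["contact_force"])
E
```

```text
stone_lid [[0.309, -0.1528, 0.0002], [0.6127, -0.0372, 0.0616], [0.3314, 0.1251, -0.0026], [0.7677, -0.0928, -0.0004]]
lid_pull [[0.2824, -0.2218, 0.0322], [0.402, 0.1112, 0.0283], [0.6304, 0.034, 0.0822]]
[0.62556096 0.01490697 0.07389039] [-2.06361785 -6.54940319  4.80457512]
```

View pics/a2.png

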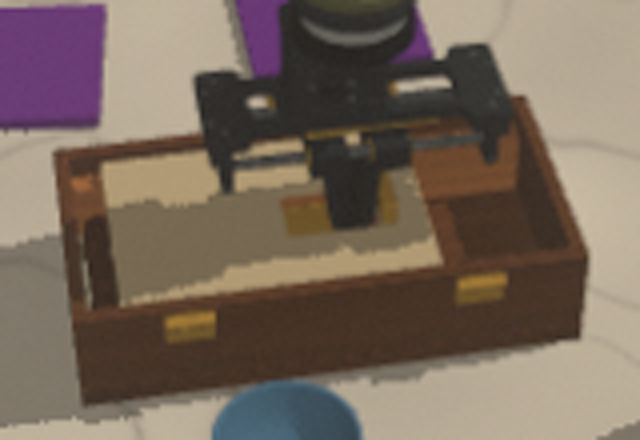

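The picture shows the lid about 20 mm open (gap at crop (90,250)), with the finger at (352,215) in the window against the pull and the lid flat. I'll keep pushing.

Request:
jog_arm(
  turn=[
    [0,0,0],
    [0,0,0],
    [0,0,0],
    [0,0,0],
    [0,0,0],
    [0,0,0],
    [0,0,0],
    [0,0,0],
    [0,0,0],
    [0,0,0],
    [0,0,0],
    [0,0,0],
    [0,0,0],
  ],
  translation=[
    [0,0.006,0],
    [0,0.012,0],
    [0,0.018,0],
    [0,0.024,0],
    [0,0.03,0],
    [0,0.036,0],
    [0,0.042,0],
    [0,0.048,0],
    [0,0.054,0],
    [0,0.06,0],
    [0,0.066,0],
    [0,0.072,0],
    [0,0.072,0],
  ],
  grip=[1,1,1,1,1,1,1,1,1,1,1,1,1],
)

```text
clock: 8.12
tool_pos: [0.6433, 0.086, 0.0738]
eef_rot: [0.122, 0.992, -0.001, 0.0]
contact_force: [-0.1, -5.0, 4.5]
opening: 0.007
finger_force: 2.5
```

```bash
python3 - <<'E'
from plant import r,cams,models
import cv2,numpy as np
b=cams.snapshot("scene")
for n in ("stone_lid","lid_pull"): print(n,[np.round(d["position"],4).tolist() for d in models.place_of("scene",n)])
cv2.imwrite("pics/a3.png",cv2.resize(b[190:300,190:350,::-1],(640,440),interpolation=cv2.INTER_CUBIC))
s=r.get_state(); print(s["tool_pos"],s["contact_force"])
E
```

```text
stone_lid [[0.6294, 0.038, 0.058], [0.3098, -0.1513, 0.0025], [0.3315, 0.1248, -0.0013]]
lid_pull [[0.4054, 0.1104, 0.0284], [0.285, -0.2244, 0.0328], [0.6494, 0.1054, 0.082]]
[0.64327415 0.08602752 0.07377327] [-1.06794573 -4.43504576  4.42634344]
```

View pics/a3.png

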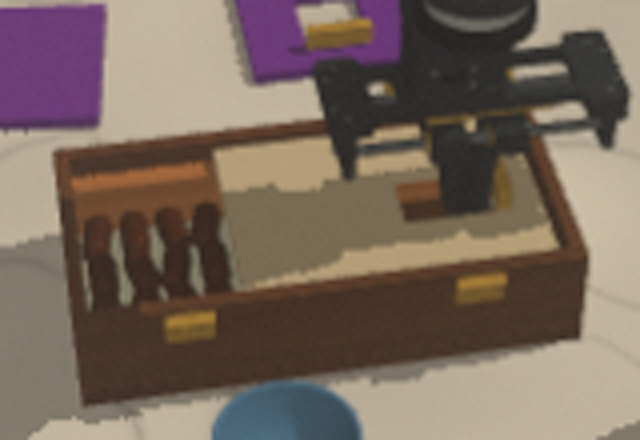

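The lid is nearly at the end wall (crop (560,240)), the dates at (155,255) are exposed, and the finger is still in the window. I'll push gently until it meets the wall.

Request:
jog_arm(
  turn=[
    [0,0,0],
    [0,0,0],
    [0,0,0],
    [0,0,0],
  ],
  translation=[
    [0,0.002,0],
    [0,0.004,0],
    [0,0.006,0],
    [0,0.006,0],
  ],
  grip=[1,1,1,1],
)

```text
clock: 8.78
tool_pos: [0.6445, 0.0911, 0.0738]
eef_rot: [0.123, 0.992, -0.001, -0.0]
contact_force: [-0.3, -6.6, 4.9]
opening: 0.003
finger_force: 3.4
```

Request:
jog_arm(
  turn=[
    [0,0,0],
    [0,0,0],
    [0,0,0],
    [0,0,0],
  ],
  translation=[
    [0,0.002,0],
    [0,0.004,0],
    [0,0.005,0],
    [0,0.005,0],
  ],
  grip=[1,1,1,1],
)

```text
clock: 9.28
tool_pos: [0.6445, 0.0911, 0.0739]
eef_rot: [0.124, 0.992, -0.005, -0.001]
contact_force: [-4.7, -13.3, 9.3]
opening: 0.008
finger_force: 7.3
```

The tool has stalled with rising force, so the lid is at the wall. I'll back off within the window, then lift and clear.

Request:
jog_arm(
  turn=[
    [0,0,0],
    [0,0,0],
    [0,0,0],
    [0,0,0],
    [0,0,0],
    [0,0,0],
    [0,0,0],
    [0,0,0],
    [0,0,0],
    [0,0,0],
  ],
  translation=[
    [0,-0.005,0],
    [0,-0.01,0],
    [0,-0.016,0],
    [0,-0.016,0],
    [0,-0.016,-0.01],
    [0,-0.016,-0.03],
    [0,-0.016,-0.08],
    [0,-0.016,-0.14],
    [0,-0.016,-0.18],
    [0,-0.016,-0.18],
  ],
  grip=[1,1,1,1,1,1,1,1,1,1],
)

```text
clock: 10.52
tool_pos: [0.6443, 0.0834, 0.2594]
eef_rot: [0.122, 0.993, 0.002, 0.005]
contact_force: [-0.0, 0.2, -1.0]
opening: 0.003
finger_force: 0.0
```

```bash
python3 - <<'E'
from plant import r,cams,models
import cv2,numpy as np
b=cams.snapshot("scene")
for n in ("stone_lid","lid_pull"): print(n,[np.round(d["position"],4).tolist() for d in models.place_of("scene",n)])
cv2.imwrite("pics/a4.png",cv2.resize(b[190:300,190:350,::-1],(640,440),interpolation=cv2.INTER_CUBIC))
s=r.get_state(); print(s["tool_pos"],s["contact_force"])
E
```

```text
stone_lid [[0.6277, 0.041, 0.0573], [0.3313, 0.1242, 0.0018], [0.3107, -0.1527, 0.0036]]
lid_pull [[0.4014, 0.111, 0.0272], [0.6518, 0.1126, 0.0843], [0.2828, -0.2251, 0.0291]]
[0.64128409 0.08240607 0.25352245] [ 0.14391208 -1.06702816  0.32552893]
```

View pics/a4.png

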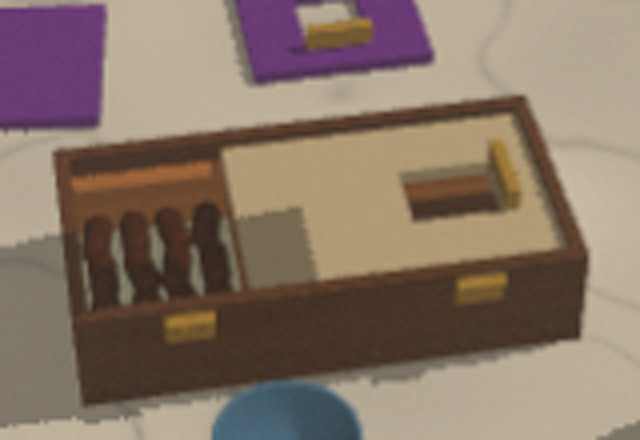

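The lid lies flat against the +y wall (crop (570,235)), the dates are open, and the hand is clear. Handing in.

```bash
python3 -c "
from plant import r
print(r.finish_job())"
```

```text
the job is handed in; nothing more can be done
None
```

The date box is open: the lid was slid to the +y end wall with the catch pressed down, it lies flat, and the hand is clear; the job was handed in, but no verdict came back.

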